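# Punches onto the rest by length

## Task

Lay the four loose steel punches across the two rails of the wooden tool rest, one in each pair of notches and each resting centred on both rails, in order of length: the shortest nearest the end with the brass knobs, the longest at the plain end. Do not shift the loupe that stands among them.

Things in the scene. Friction and masses are not known exactly. Their poses are not given: they have to be found in the camera images.
- punch_95_mid (a point): Shortest of the four loose grey steel punches: 95 mm long, straight shank 7 mm wide and thick, one end tapered; lies flat on the table at the start. The point is its centre, half-way along and half-way up (3.5 mm above what it lies on); x is its long axis (tapered end at -x), z up at the start. Grasp it across, along y.
- punch_110_mid (a point): Second shortest of the four loose grey steel punches: 110 mm long, straight shank 9 mm wide and thick, one end tapered; lies flat on the table at the start. The point is its centre, half-way along and half-way up (4.5 mm above what it lies on); x is its long axis (tapered end at -x), z up at the start. Grasp it across, along y.
- punch_125_mid (a point): Second longest of the four loose grey steel punches: 125 mm long, straight shank 9 mm wide and thick, one end tapered; lies flat on the table at the start. The point is its centre, half-way along and half-way up (4.5 mm above what it lies on); x is its long axis (tapered end at -x), z up at the start. Grasp it across, along y.
- punch_150_mid (a point): Longest of the four loose grey steel punches: 150 mm long, straight shank 9 mm wide and thick, one end tapered; lies flat on the table at the start. The point is its centre, half-way along and half-way up (4.5 mm above what it lies on); x is its long axis (tapered end at -x), z up at the start. Grasp it across, along y.
- rest: Low fixed wooden rest, turned any way: base 240x74x5 mm, two rails along x, 10 mm thick, at y = +-31 mm. 4 notches in each, 28 mm wide, centres x = -82.5, -27.5, 27.5, 82.5 mm; bottoms 24 mm, teeth 34 mm above table. Two brass knobs, tops 46 mm high, mark the -x end (x = -112); +x end plain. Origin: on table, between rails, middle of the places; z up. Punches lie along y across both rails.
- loupe: A bystander: loose black eye loupe, a cup 41 mm wide and 34 mm high with a brass ring, standing among the punches; origin at the centre of its underside. Not to be disturbed.
Things that resemble listed ones, but are neither listed nor needed, are in the scene too. What is shaped like the part that bears punch_150_mid but blue is not meant. What is shaped like the part that bears punch_125_mid but green is not meant.

How it is judged:
At the end, for the whole second after the job is handed in: Each punch lies in its own pair of notches, in order of length from the knob end: within 12 mm of the notch centre along the rails, its middle within 16 mm of the midline between the rails and 22 to 34 mm above the table, level within 0.1 rad, square to the rails within 0.3 rad, at rest (x of punch_95_mid in the frame of rest between -0.0945 and -0.0705 m and y of punch_95_mid in the frame of rest between -0.016 and 0.016 m and z of punch_95_mid in the frame of rest between 0.022 and 0.034 m and angle between punch_95_mid's own x axis and vertical between 1.4708 and 1.6708 rad and angle between the x axis of each of punch_95_mid, punch_110_mid, punch_125_mid, punch_150_mid and the y axis of rest, either way round below 0.3 rad and linear speed of each of punch_95, punch_110, punch_125, punch_150 below 0.02 m/s and x of punch_110_mid in the frame of rest between -0.0395 and -0.0155 m and y of punch_110_mid in the frame of rest between -0.016 and 0.016 m and z of punch_110_mid in the frame of rest between 0.022 and 0.034 m and angle between punch_110_mid's own x axis and vertical between 1.4708 and 1.6708 rad and x of punch_125_mid in the frame of rest between 0.0155 and 0.0395 m and y of punch_125_mid in the frame of rest between -0.016 and 0.016 m and z of punch_125_mid in the frame of rest between 0.022 and 0.034 m and angle between punch_125_mid's own x axis and vertical between 1.4708 and 1.6708 rad and x of punch_150_mid in the frame of rest between 0.0705 and 0.0945 m and y of punch_150_mid in the frame of rest between -0.016 and 0.016 m and z of punch_150_mid in the frame of rest between 0.022 and 0.034 m and angle between punch_150_mid's own x axis and vertical between 1.4708 and 1.6708 rad); the robot touches nothing.
It fails at once if the loupe is shifted by more than 20 mm or tipped (distance of loupe from where it was at the start of the episode above 0.02 m or angle between loupe's own z axis and vertical above 0.5 rad).
It also fails if it takes over 106 s, if anything falls off the work surface, if the arm or the gripper's body presses on something with over 40 N, if the wrist force passes 120 N, or if a joint passes its speed limit or range.

## Robot

A 7-joint arm with a two-finger parallel gripper is mounted at the origin on a cart in front of the work surface, level with it; the furniture and walls round the work are solid. World frame = base frame: x ahead of the robot, y to its left, z up, the work surface at z = 0. Lengths are in m, angles in rad, forces in N, time in s.
With the tool pointing down it reaches from about 0.4 to 0.875 m from the base axis. Payload 6.5 kg.
Tool frame: the origin (TCP) lies at the very end of the fingers, on their centre line; the grasp point (between the pads) lies 19 mm behind it; z points along the fingers, y is the line along which they close (so a half turn about z gives the same grasp; the last joint's range is limited). The gripper opens to 88 mm and grips with 3 to 60 N. Pads are 18 mm wide; open, the fingers measure 123 mm over their backs; the gripper's body (75 mm by 187 mm) begins 45 mm behind the grasp point.
Start: joints at [-1.33, 0.536, -0.004, 1.538, 0.003, 1.067, -0.071], TCP at [0.196, 0.62, 0.239] pointing down, gripper open.
Joint ranges: [-2.7, 2.7], [-0.37, 2.16], [-1.27, 1.26], [0.24, 2.4], [-1.31, 4.45], [0.19, 1.91], [-2.76, 2.76]. Speed limits (rad/s): [2.39, 2.39, 3.14, 3.14, 3.14, 3.14, 3.14].

## Interface

Orientations are given as a rotation vector (axis times angle).
In Python, from station import get_state, get_image, sign_off gives the robot as it stands. The module is installed in compiled form; this text tells all that it offers.
- The arm moves only by the tool send_rows, never from a script. Its argument "motion" is one flat list of numbers, 7 for each row, row after row: the turn, a rotation vector about the tool's x, y, z in rad, then the shift along the tool's x, y, z in mm, then the opening, from 0 (shut) to 1 (fully open). In form: [wx, wy, wz, dx, dy, dz, hand, wx, wy, wz, dx, dy, dz, hand, ...]. A call has 1 to 10 rows; each row is the pose to reach, as a shift and turn from the pose commanded when the call began, along the tool's axes at that moment; what a row does not reach only later rows make up. A row lasts 1/10 s, in which the tool goes at most 50 mm and 8.59 degrees, less where a joint would pass 70% of its speed; a pose out of reach is approached as far as the arm can. A call with a gripper value outside its range is refused whole. The fingers move at their own pace and stop on an object; "force" is the grip in N (left out, the last holds). Time passes only in rows, so rows that repeat a pose let the fingers close. It gives the time, the measured TCP pose, the force, the opening and the grip force at its end, in the units of the state.
- get_state(): the state, without advancing time (a new reading comes with each control period).
- get_image(name): name is "side" or "top" or "wrist"; returns a dict with "frame" (420x560x3 uint8, red, green, blue), "depth" (420x560 float32, m along the optical axis (not along the pixel's ray), 0 where there is no reading), "camera_matrix" (3x3 intrinsics, pixels), "R" (3x3) and "t" (3): a world point X has camera coordinates R X + t; the wrist camera has in their place "mount" (4x4, takes a point from camera to tool coordinates, whose origin is the TCP and whose axes are the flange's). Camera axes: x right, y down, z forward; pixel columns grow to the right and rows downward; lengths in m; the calibration is good to about 2 mm. The wrist camera is an equidistant fisheye: a pixel r from the principal point sees the ray r / f radians off the axis. A picture is of the moment at which its call begins: read the wrist's pose just before it.
- sign_off(): hands the job in; it is judged then, once.
The state is a dict: "clock": time; "joint_positions": joint angles; "joint_velocities": joint speeds; "effort": joint torques, N m; "tcp_pos": TCP position; "tool_rot": TCP orientation; "ft_force": force on the tool from outside, world axes, zero at the start; "ft_torque": the same for the moment, N m; "grip_width": opening from 0.0 (shut) to 1.0 (fully open); "grip_force": force on a finger pad.
Only numpy, scipy, OpenCV 4.12 (cv2) and the standard library are available. Lean on these libraries where they do the work, as an engineer would, in place of code of your own. Each camera call takes 0.05 s, during which the arm holds its last target. There are 200 camera calls.

## Working session

There is one attempt and no reset: what is moved stays moved. The work goes in short steps, Python scripts to look and compute and a tool call to move; the robot and the scene stay as the last step left them, time stands still between calls to the robot, and variables do not carry over. Pictures are saved under pics/ and viewed, at most 14 in all, crops included, and the job is handed in when it is done.

Besides the shell and the picture viewer there is one more tool, called after "Emit:" as name(argument=value, ...) on one line, values as JSON. send_rows: Moves the arm, as the interface text tells. Its arguments: {"type":"object","properties":{"motion":{"type":"array","items":{"type":"number"}},"force":{"type":"number"}},"required":["motion"]}

```bash
mkdir -p pics; python3 - <<'E'
from station import *
import cv2,numpy as np
s=get_state();print(s['clock'],s['tcp_pos'],s['tool_rot'])
for n in ['top','side']:
    i=get_image(n);cv2.imwrite(f'pics/{n}0.png',i['frame'][:,:,::-1]);np.savez(f'{n}0.npz',**i)
    print(i['camera_matrix'],i['R'],i['t'])
E
```

```text
0.0 [0.19608697 0.61907885 0.23782455] [-4.79708909e-01 -3.10459135e+00  2.71527157e-03]
[[430.67552507   0.         275.05865918]
 [  0.         430.67552507 214.1545203 ]
 [  0.           0.           1.        ]] [[ 0.00787906 -0.99993225  0.00856856]
 [-0.99438253 -0.00873924 -0.10548463]
 [ 0.10555237 -0.00768931 -0.99438402]] [0.20209569 0.48811496 1.09791058]
[[422.51756045   0.         274.24679026]
 [  0.         422.51756045 208.55557799]
 [  0.           0.           1.        ]] [[-0.9996839  -0.02380007 -0.00810252]
 [-0.00219191  0.40355498 -0.91495277]
 [ 0.02504575 -0.9146458  -0.40347958]] [ 0.52187512 -0.03725856  1.32431741]
```

View pics/top0.png

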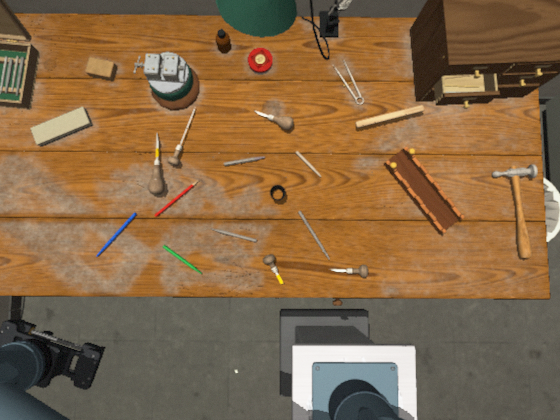

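View pics/side0.png

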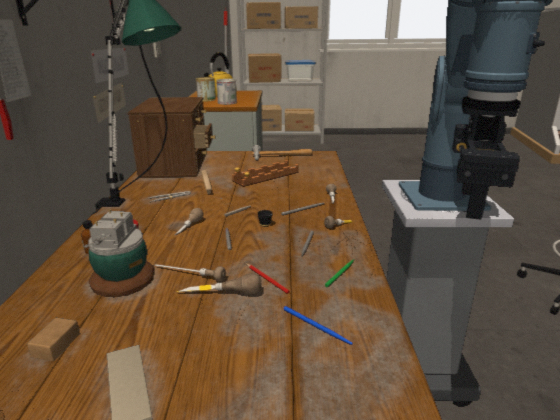

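The top view shows four bare grey punches near (244,160), (309,164), (236,236) and (313,234). The blue (117,235), green (182,259) and red (176,198) rods are decoys. The loupe is at (278,194). The rest is at (425,190) with its knobs at the upper-left end, (392,165) and (408,152). Next I measure these and confirm them in one enlarged crop.

```bash
cat >h.py <<'E'
import numpy as np,cv2
def ray(i,uv,z):
    K,R,t=i['camera_matrix'],i['R'],i['t']
    uv=np.atleast_2d(uv).astype(float)
    d=np.c_[uv,np.ones(len(uv))]@np.linalg.inv(K).T@R
    c=-R.T@t
    return c+d*((z-c[2])/d[:,2])[:,None]
def proj(i,X):
    p=np.atleast_2d(X)@i['R'].T+i['t'];p=p@i['camera_matrix'].T
    return p[:,:2]/p[:,2:]
E
python3 - <<'E'
from h import *
i=np.load('top0.npz');f=i['frame'];hsv=cv2.cvtColor(f,cv2.COLOR_RGB2HSV)
out=f[:,:,::-1].copy()
for name,(x0,y0,x1,y1) in dict(a=(215,148,272,172),b=(290,145,327,182),c=(208,224,264,248),d=(292,205,334,262)).items():
    r=f[y0:y1,x0:x1].astype(int)
    m=((r[...,0]-r[...,2])<18).astype(np.uint8) 
    n,l,st,_=cv2.connectedComponentsWithStats(m,connectivity=8)
    k=1+np.argmax(st[1:,4]);v,u=np.where(l==k)
    P=ray(i,np.c_[u+x0,v+y0],.0045)[:,:2];c=P.mean(0)
    w,V=np.linalg.eigh(np.cov((P-c).T));ax=V[:,1];s=(P-c)@ax;q=(P-c)@V[:,0]
    mid=c+ax*(s.max()+s.min())/2
    # width at both ends for taper
    print(name,len(u),'mid',mid.round(4),'len',round(np.ptp(s),4),'wid',np.ptp(q).round(4),'ang',np.degrees(np.arctan2(ax[1],ax[0])).round(1),'n',(s>s.max()-.02).sum(),(s<s.min()+.02).sum())
    out[y0:y1,x0:x1][l==k]=(255,0,255)
X0,Y0,X1,Y1=205,140,475,270
cr=lambda a:cv2.resize(a[Y0:Y1,X0:X1],None,fx=2.9,fy=2.2,interpolation=2)
cv2.imwrite('pics/crop1.png',np.vstack([cr(f[:,:,::-1]),cr(out)]))
# orange/brown rest points from depth
d=i['depth'];K=i['camera_matrix']
v,u=np.mgrid[140:240,375:475].reshape(2,-1);z=d[v,u]
pc=np.c_[(u-K[0,2])*z/K[0,0],(v-K[1,2])*z/K[1,1],z];W=(pc-i['t'])@i['R']
for lo,hi in[(.003,.012),(.015,.06),(.038,.06)]:
    mm=(W[:,2]>lo)&(W[:,2]<hi);Q=W[mm][:,:2].astype(np.float32);print(lo,mm.sum(),cv2.minAreaRect(Q) if len(Q)>3 else 0, Q.mean(0) if len(Q) else 0)
print(W[:,2].min(),W[:,2].max())
mm=(W[:,2]>.038);print(np.c_[u,v][mm][:40].tolist())
E
```

```text
a 2 mid [0.643 0.241] len 0.0027 wid 0.0 ang 90.6 n 2 2Traceback (most recent call last):
  File "<stdin>", line 8, in <module>
    return _wrapfunc(a, 'argmax', axis=axis, out=out, **kwds)
    return bound(*args, **kwds)
ValueError: attempt to get argmax of an empty sequence
```

```bash
cat > m.py <<'E'
from h import *
i=np.load('top0.npz');f=i['frame'];hsv=cv2.cvtColor(f,cv2.COLOR_RGB2HSV)
print(f[160,238:250].tolist(), f[150:156,244].tolist())
out=f[:,:,::-1].copy()
for name,(x0,y0,x1,y1) in dict(a=(215,148,272,172),b=(290,145,327,182),c=(208,224,264,248),d=(292,205,334,262)).items():
    S=hsv[y0:y1,x0:x1,1]
    S8=cv2.GaussianBlur(S,(0,0),.6)
    th,m=cv2.threshold(S,0,1,cv2.THRESH_BINARY_INV+cv2.THRESH_OTSU)
    n,l,st,_=cv2.connectedComponentsWithStats(m,connectivity=8)
    k=1+np.argmax(st[1:,4]);v,u=np.where(l==k)
    P=ray(i,np.c_[u+x0,v+y0],.0045)[:,:2];c=P.mean(0)
    w,V=np.linalg.eigh(np.cov((P-c).T));ax=V[:,1];s=(P-c)@ax;q=(P-c)@V[:,0]
    mid=c+ax*(s.max()+s.min())/2
    print(name,th,len(u),'mid',mid.round(4),'len',round(np.ptp(s),4),'wid',np.ptp(q).round(4),'ang',np.degrees(np.arctan2(ax[1],ax[0])).round(1),'n',(s>s.max()-.02).sum(),(s<s.min()+.02).sum())
    out[y0:y1,x0:x1][l==k]=(255,0,255)
X0,Y0,X1,Y1=205,140,475,270
cr=lambda a:cv2.resize(a[Y0:Y1,X0:X1],None,fx=2.9,fy=2.2,interpolation=2)
cv2.imwrite('pics/crop1.png',np.vstack([cr(f[:,:,::-1]),cr(out)]))
d=i['depth'];K=i['camera_matrix']
v,u=np.mgrid[140:240,375:475].reshape(2,-1);z=d[v,u]
pc=np.c_[(u-K[0,2])*z/K[0,0],(v-K[1,2])*z/K[1,1],z];W=(pc-i['t'])@i['R']
W=W[z>0];u=u[z>0];v=v[z>0]
for lo,hi in[(.003,.012),(.017,.06),(.038,.06)]:
    mm=(W[:,2]>lo)&(W[:,2]<hi);Q=W[mm][:,:2].astype(np.float32);print(lo,mm.sum(),cv2.minAreaRect(Q) if len(Q)>3 else 0, Q.mean(0) if len(Q) else 0)
mm=(W[:,2]>.038);print(np.c_[u,v][mm][:40].tolist(),W[mm][:40].round(3).tolist())
E
python3 m.py
```

```text
[[158, 141, 120], [168, 155, 137], [174, 164, 147], [172, 161, 145], [166, 155, 138], [175, 162, 148], [178, 167, 148], [174, 164, 146], [170, 159, 141], [166, 155, 138], [148, 137, 124], [138, 129, 113]] [[169, 108, 45], [162, 105, 40], [141, 90, 33], [139, 90, 39], [150, 95, 40], [155, 101, 49]]
a 120.0 161 mid [0.6337 0.2907] len 0.11 wid 0.0114 ang 100.9 n 32 24
b 133.0 136 mid [0.6264 0.1186] len 0.0937 wid 0.0099 ang -135.4 n 22 32
c 89.0 159 mid [0.4341 0.3165] len 0.1264 wid 0.018 ang 75.7 n 16 23
d 123.0 190 mid [0.4348 0.1035] len 0.1505 wid 0.0102 ang -147.5 n 21 25
0.003 2099 ((0.5607094764709473, -0.19597747921943665), (0.2701314091682434, 0.2721881866455078), 89.3424301147461) [ 0.5567853 -0.1900771]
0.017 931 ((0.556056797504425, -0.18649575114250183), (0.238924041390419, 0.07805442065000534), 38.63117980957031) [ 0.55798143 -0.18386781]
0.038 69 ((0.622224748134613, -0.1216573715209961), (0.049946434795856476, 0.08887293189764023), 71.75281524658203) [ 0.63304025 -0.1255165 ]
[[412, 148], [410, 149], [411, 149], [412, 149], [413, 149], [414, 149], [409, 150], [410, 15
[... 633 characters left out ...]
, -0.151, 0.047], [0.655, -0.154, 0.047], [0.654, -0.143, 0.042], [0.653, -0.144, 0.045], [0.653, -0.146, 0.047], [0.654, -0.15, 0.043], [0.653, -0.152, 0.045], [0.653, -0.155, 0.046], [0.654, -0.158, 0.042], [0.651, -0.143, 0.042], [0.65, -0.144, 0.046], [0.65, -0.146, 0.047], [0.65, -0.149, 0.047], [0.651, -0.153, 0.043], [0.649, -0.153, 0.05], [0.65, -0.157, 0.045], [0.649, -0.143, 0.041], [0.649, -0.146, 0.041], [0.648, -0.147, 0.044], [0.648, -0.15, 0.044], [0.648, -0.152, 0.044], [0.649, -0.156, 0.04], [0.645, -0.147, 0.044], [0.646, -0.15, 0.042], [0.645, -0.152, 0.043], [0.624, -0.1, 0.043], [0.621, -0.097, 0.044], [0.621, -0.099, 0.044], [0.62, -0.101, 0.046], [0.62, -0.103, 0.048]]
```

View pics/crop1.png

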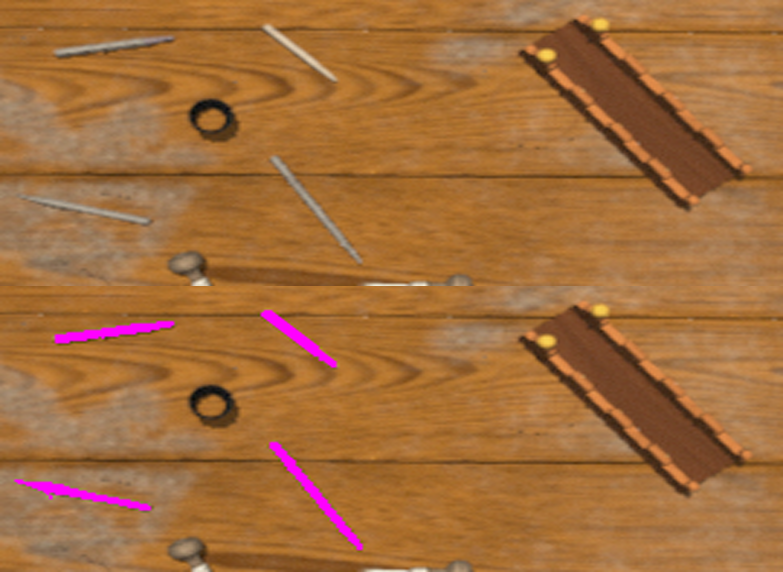

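Grey rods with their measured lengths:
- a (244,160): 110 mm, so punch_110.
- b (309,164): 94 mm, so punch_95.
- c (236,236): about 125 mm, with scuffs merged into the mask at its tapered end, so punch_125.
- d (313,234): 150 mm, so punch_150.

The crop confirms all four are plain steel, and the blue, green and red rods lie elsewhere. Next I refine the rest and c.

```bash
cat >> h.py <<'E'
from scipy.spatial.transform import Rotation as Ro
def plan(s,p,yaw,n=1):
    """row (wx wy wz dx dy dz) from state s to TCP p, tool down, tool-y at yaw deg (mod 180)"""
    R0=Ro.from_rotvec(s['tool_rot']); best=None
    for k in(0,180):
        a=np.radians(yaw+k);y=np.array([np.cos(a),np.sin(a),0]);z=np.array([0,0,-1.]);x=np.cross(y,z)
        w=(R0.inv()*Ro.from_matrix(np.c_[x,y,z])).as_rotvec()
        if best is None or np.linalg.norm(w)<np.linalg.norm(best): best=w
    d=R0.inv().apply(np.array(p)-s['tcp_pos'])*1000
    return np.r_[best.round(3),d.round(1)]
E
python3 - <<'E'
from h import *
i=np.load('top0.npz');f=i['frame'];hsv=cv2.cvtColor(f,cv2.COLOR_RGB2HSV)
cp=lambda u,v:(u/2.9+205,v/2.2+140)
E=np.array([cp(527,50),cp(692,205),cp(580,20),cp(748,172)])
P=ray(i,E,.034)[:,:2];print(P.round(4),np.linalg.norm(P[1]-P[0]),np.linalg.norm(P[3]-P[2]),np.linalg.norm(P[2]-P[0]),P.mean(0))
for k in(0,2):print(np.degrees(np.arctan2(*(P[k+1]-P[k])[::-1])))
kn=ray(i,np.array([cp(546,55),cp(600,24)]),.043)[:,:2];print('knobs',kn,np.linalg.norm(kn[0]-kn[1]))
C=ray(i,np.array([cp(20,197),cp(152,222)]),.0045)[:,:2];print('c',C,np.linalg.norm(C[0]-C[1]),C.mean(0),np.degrees(np.arctan2(*(C[0]-C[1])[::-1])))
# orange mask rails
X0,Y0=380,145
h=hsv[Y0:240,X0:470];r=f[Y0:240,X0:470].astype(int)
m=((r[...,0]>170)&(r[...,0]-r[...,2]>95)&(r[...,0]-r[...,1]>60)).astype(np.uint8)
n,l,st,_=cv2.connectedComponentsWithStats(m,connectivity=8);m[np.isin(l,np.where(st[:,4]<5)[0])]=0
v,u=np.where(m);Q=ray(i,np.c_[u+X0,v+Y0],.030)[:,:2].astype(np.float32);print(len(u),cv2.minAreaRect(Q))
L=ray(i,[[278,194]],.034);print('loupe',L)
E
```

```text
[[ 0.6238 -0.0858]
 [ 0.4399 -0.2295]
 [ 0.6609 -0.1348]
 [ 0.4792 -0.2811]] 0.23337915347178695 0.23318307322376708 0.06143684457652633 [ 0.55093935 -0.18280891]
-142.00795876366647
-141.16480375050924
knobs [[ 0.61585139 -0.10037679]
 [ 0.65381697 -0.14993983]] 0.06243300160649414
c [[0.44623471 0.37252443]
 [0.41723981 0.25196205]] 0.12399996743284002 [0.43173726 0.31224324] 76.4773388655629
805 ((0.5443482398986816, -0.18352115154266357), (0.23452626168727875, 0.24220146238803864), 87.20896911621094)
loupe [[0.53819682 0.19899608 0.034     ]]
```

```bash
python3 - <<'E'
from h import *
from station import get_state
s=get_state();print(plan(s,[.6264,.1186,.12],-45.4))
E
```

```text
[-1.000e-03 -1.000e-03 -1.085e+00 -5.613e+02 -3.470e+02  1.185e+02]
```

Emit:
send_rows(motion=[0,0,-1.085,-561,-347,60,0.5,0,0,-1.085,-561,-347,60,0.5,0,0,-1.085,-561,-347,60,0.5,0,0,-1.085,-561,-347,60,0.5,0,0,-1.085,-561,-347,60,0.5,0,0,-1.085,-561,-347,60,0.5,0,0,-1.085,-561,-347,60,0.5,0,0,-1.085,-561,-347,60,0.5,0,0,-1.085,-561,-347,60,0.5,0,0,-1.085,-561,-347,60,0.5], force=20)

```text
clock: 1.1
tcp_pos: [0.5179, 0.2449, 0.1936]
tool_rot: [1.192, -2.906, -0.0]
ft_force: [0.9, 0.1, -0.4]
grip_width: 0.496
grip_force: 0.0
```

```bash
python3 - <<'E'
from h import *
from station import get_state
s=get_state();print(s['clock'],s['tcp_pos'],s['joint_positions'].round(2) if hasattr(s['joint_positions'],'round') else s['joint_positions'],plan(s,[.6264,.1186,.10],-45.4))
E
```

```text
1.1 [0.51793518 0.24486307 0.19362914] [-0.43  0.46 -0.12  1.78  0.07  0.9   1.77] [   0.    -0.    -0.    11.4 -166.1   93.6]
```

Emit:
send_rows(motion=[0,0,0,11,-166,93,0.5,0,0,0,11,-166,93,0.5,0,0,0,11,-166,93,0.5,0,0,0,11,-166,93,0.5,0,0,0,11,-166,93,0.5,0,0,0,11,-166,93,0.5])

```text
clock: 1.7
tcp_pos: [0.6253, 0.1201, 0.1]
tool_rot: [1.189, -2.906, -0.001]
ft_force: [-0.4, 0.9, 0.0]
grip_width: 0.501
grip_force: 0.0
```

```bash
cat >> h.py <<'E'
def wrist_img(name):
    from station import get_state,get_image
    s=get_state();i=get_image('wrist');i['tcp_pos']=s['tcp_pos'];i['tool_rot']=s['tool_rot']
    np.savez(name+'.npz',**i);return i
def wproj(i,X):
    K=i['camera_matrix'];R=Ro.from_rotvec(i['tool_rot']).as_matrix()
    T=(np.atleast_2d(X)-i['tcp_pos'])@R
    M=i['mount'];c=(T-M[:3,3])@M[:3,:3]
    r=np.hypot(c[:,0],c[:,1]);th=np.arctan2(r,c[:,2])
    return np.c_[K[0,0]*th*c[:,0]/r+K[0,2],K[1,1]*th*c[:,1]/r+K[1,2]]
def wray(i,uv,z):
    K=i['camera_matrix'];uv=np.atleast_2d(uv).astype(float)
    a=(uv[:,0]-K[0,2])/K[0,0];b=(uv[:,1]-K[1,2])/K[1,1];th=np.hypot(a,b)+1e-9
    d=np.c_[np.sin(th)*a/th,np.sin(th)*b/th,np.cos(th)]
    M=i['mount'];R=Ro.from_rotvec(i['tool_rot']).as_matrix()
    d=d@M[:3,:3].T@R.T;o=R@M[:3,3]+i['tcp_pos']
    return o+d*((z-o[2])/d[:,2])[:,None]
E
python3 - <<'E'
from h import *
i=wrist_img('w1');f=i['frame'][:,:,::-1].copy()
a=np.radians(-135.4);c=np.array([.6264,.1186,.0035])
for s in(-.0475,0,.0475):
    p=wproj(i,c+s*np.array([np.cos(a),np.sin(a),0]))[0];print(p);cv2.circle(f,tuple(int(q) for q in p),3,(255,0,255),1)
cv2.imwrite('pics/w1.png',f)
from station import get_state
s=get_state();print(s['tcp_pos'],plan(s,[.6264,.1186,.002],-45.4))
E
```

```text
[279.22813321 268.46115657]
[278.8349206 214.4991828]
[278.48233038 154.13685786]
[0.62514954 0.1218099  0.1008487 ] [ 1.00e-03 -0.00e+00  0.00e+00  1.40e+00 -3.30e+00  9.88e+01]
```

View pics/w1.png

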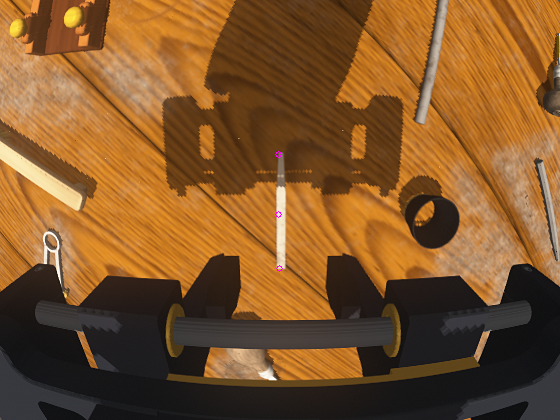

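The wrist view shows the punch from (279,153) to (280,269), under my predicted markers. The grasp is centred, and the loupe at (432,220) is clear.

Emit:
send_rows(motion=[0,0,0,1,-2,50,0.5,0,0,0,1,-2,85,0.5,0,0,0,1,-2,97,0.5,0,0,0,1,-2,97,0.5,0,0,0,1,-2,97,0,0,0,0,1,-2,97,0,0,0,0,1,-2,97,0,0,0,0,1,-2,97,0,0,0,0,1,-2,97,0,0,0,0,1,-2,97,0], force=25)

```text
clock: 2.75
tcp_pos: [0.6268, 0.1187, 0.0045]
tool_rot: [-1.191, 2.906, -0.0]
ft_force: [-0.3, -0.4, 4.9]
grip_width: 0.072
grip_force: 25.0
```

Emit:
send_rows(motion=[0,0,0,0,0,-50,0,0,0,0,0,0,-100,0,0,0,0,0,0,-140,0,0,0,0,0,0,-150,0,0,0,0,0,0,-150,0])

```text
clock: 3.25
tcp_pos: [0.6275, 0.1189, 0.1557]
tool_rot: [-1.19, 2.904, -0.001]
ft_force: [-0.8, -0.7, -0.6]
grip_width: 0.069
grip_force: 25.0
```

```bash
python3 - <<'E'
from h import *
from station import get_state
s=get_state();print(s['grip_width'],s['tcp_pos'],plan(s,[.6146,-.1358,.15],38.5))
E
```

```text
0.06873546098490525 [0.62752361 0.11887811 0.15574048] [-4.000e-03  1.000e-03 -1.465e+00  1.880e+02 -1.723e+02  5.500e+00]
```

Emit:
send_rows(motion=[0,0,-1.465,188,-172,5,0,0,0,-1.465,188,-172,5,0,0,0,-1.465,188,-172,5,0,0,0,-1.465,188,-172,5,0,0,0,-1.465,188,-172,5,0,0,0,-1.465,188,-172,5,0,0,0,-1.465,188,-172,5,0,0,0,-1.465,188,-172,5,0,0,0,-1.465,188,-172,5,0,0,0,-1.465,188,-172,5,0])

```text
clock: 4.25
tcp_pos: [0.5927, -0.1003, 0.1155]
tool_rot: [2.531, -1.769, 0.087]
ft_force: [0.1, 1.1, -1.1]
grip_width: 0.069
grip_force: 25.0
```

Emit:
send_rows(motion=[0,0,0,0,0,0,0,0,0,0,0,0,0,0])

```text
clock: 4.45
tcp_pos: [0.5946, -0.0961, 0.1205]
tool_rot: [2.537, -1.766, 0.094]
ft_force: [-0.1, 0.1, -0.2]
grip_width: 0.072
grip_force: 25.0
```

```bash
python3 - <<'E'
from h import *
from station import get_state
i=wrist_img('w2');cv2.imwrite('pics/w2.png',i['frame'][:,:,::-1])
s=get_state();print(s['clock'],s['tcp_pos'],s['joint_positions'],s['grip_width'])
E
```

```text
4.5 [ 0.59547433 -0.09673508  0.12128739] [ 0.83913389  1.01399418 -1.2668788   1.73526149  1.11196351  1.26010481
  2.75674318] 0.06986273614699616
```

View pics/w2.png

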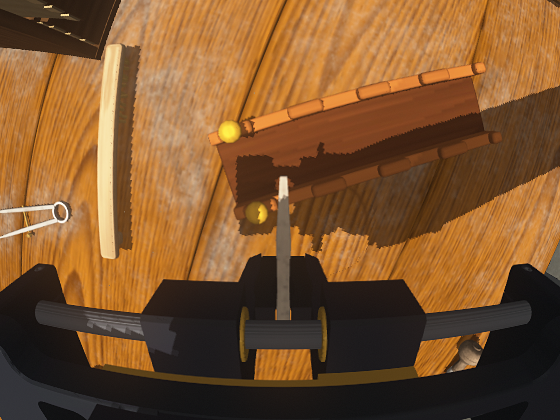

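The wrist hit the joint 7 and joint 3 limits because it turned the long way round. I will unwind the other way, keeping joint 7 within ±90° of radial. The rest with its knobs at (230,131) and (257,212) is in view, and the punch is still held.

```bash
cat >> h.py <<'E'
def plan2(s,p,yaw):
    az=np.degrees(np.arctan2(p[1],p[0]))
    while yaw-az>90: yaw-=180
    while yaw-az<-90: yaw+=180
    R0=Ro.from_rotvec(s['tool_rot']);a=np.radians(yaw);y=np.array([np.cos(a),np.sin(a),0]);z=np.array([0,0,-1.])
    w=(R0.inv()*Ro.from_matrix(np.c_[np.cross(y,z),y,z])).as_rotvec()
    d=R0.inv().apply(np.array(p)-s['tcp_pos'])*1000
    return 'yaw %.1f j7 %.2f'%(yaw,s['joint_positions'][6]),w.round(3),d.round(1),'clock',s['clock'],'tcp',np.round(s['tcp_pos'],4)
E
python3 - <<'E'
from h import *
from station import get_state
s=get_state();R=Ro.from_rotvec(s['tool_rot']).as_matrix();print(R.round(3))
print(plan2(s,[.6,.05,.2],120),plan2(s,[.6,.05,.2],80))
i=np.load('w2.npz')
kn=wray(i,[[229,131],[257,212]],.040);print('knobs',kn)
E4=wray(i,[[480,68],[497,137]],.034);print('plain ends',E4)
m=(kn.mean(0)-E4.mean(0));print(np.linalg.norm(m),np.degrees(np.arctan2(m[1],m[0])))
E
```

```text
[[ 0.345 -0.938  0.023]
 [-0.935 -0.346 -0.076]
 [ 0.079  0.005 -0.997]]
('yaw -60.0 j7 2.76', array([ 0.072, -0.054, -1.74 ]), array([-129.5,  -54.6,  -89.5]), 'clock', 4.5, 'tcp', array([ 0.5955, -0.0967,  0.1213])) ('yaw 80.0 j7 2.76', array([-0.08 , -0.053,  2.097]), array([-129.5,  -54.6,  -89.5]), 'clock', 4.5, 'tcp', array([ 0.5955, -0.0967,  0.1213]))
knobs [[ 0.65357375 -0.14996599  0.04      ]
 [ 0.61480889 -0.10103781  0.04      ]]
plain ends [[ 0.4850067  -0.27845836  0.034     ]
 [ 0.44764842 -0.23104981  0.034     ]]
0.21194426019095633 37.595647497009416
```

```bash
python3 - <<'E'
from h import *
i=np.load('w2.npz');f=i['frame'][55:230,205:510,::-1];f=cv2.resize(f,None,fx=2.6,fy=2.6,interpolation=cv2.INTER_CUBIC)
f=f.copy()
o=np.array([.6342,-.1255])
for k,col,ang in((0,(255,0,255),218.0),):
    a=np.radians(ang);x=np.array([np.cos(a),np.sin(a)]);y=np.array([-x[1],x[0]])
    for px in(-82.5,-27.5,27.5,82.5):
        for e in(-14,14):
          for sy in(-31,31):
            P=np.r_[o+x*(px+112+e)/1000+y*sy/1000,.024]
            q=(wproj(i,P)[0]-[205,55])*2.6;cv2.circle(f,tuple(int(v) for v in q),3,col,1)
cv2.imwrite('pics/w2c.png',f)
E
```

```text
(no output)
```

View pics/w2c.png

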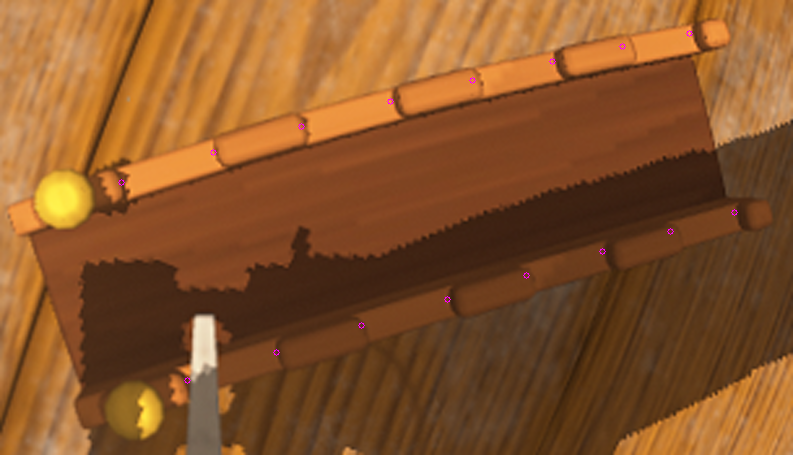

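Emit:
send_rows(motion=[0,0,0,-20,-8,-40,0,0,0,0.15,-40,-17,-60,0,0,0,0.3,-60,-27,-80,0,-0.01,-0.01,0.45,-90,-40,-89,0,-0.02,-0.02,0.6,-129,-54,-89,0,-0.03,-0.03,0.75,-129,-54,-89,0,-0.04,-0.04,0.9,-129,-54,-89,0,-0.05,-0.04,1.05,-129,-54,-89,0,-0.06,-0.05,1.2,-129,-54,-89,0,-0.07,-0.05,1.35,-129,-54,-89,0])

```text
clock: 5.5
tcp_pos: [0.6004, 0.0489, 0.2006]
tool_rot: [0.875, -2.992, 0.008]
ft_force: [-0.1, 0.8, -0.5]
grip_width: 0.07
grip_force: 25.0
```

The knob-based rest model puts its markers on every visible notch edge. The rest is at (0.546, -0.1945) with its x axis at 218°.

```bash
cat > g.py <<'E'
import sys
from h import *
from station import get_state
s=get_state();a=[float(q) for q in sys.argv[1:]]
print(plan2(s,a[:3],a[3]),round(s['grip_width'],3))
E
python3 g.py .6109 -.1437 .13 38
```

```text
('yaw 38.0 j7 1.43', array([-0.017, -0.021,  1.476]), array([  93.1, -168.1,   72.6]), 'clock', 5.5, 'tcp', array([0.6004, 0.0489, 0.2006])) 0.07
```

Emit:
send_rows(motion=[-0.017,-0.021,1.476,93,-168,72,0,-0.017,-0.021,1.476,93,-168,72,0,-0.017,-0.021,1.476,93,-168,72,0,-0.017,-0.021,1.476,93,-168,72,0,-0.017,-0.021,1.476,93,-168,72,0,-0.017,-0.021,1.476,93,-168,72,0,-0.017,-0.021,1.476,93,-168,72,0,-0.017,-0.021,1.476,93,-168,72,0,-0.017,-0.021,1.476,93,-168,72,0,-0.017,-0.021,1.476,93,-168,72,0])

```text
clock: 6.5
tcp_pos: [0.6125, -0.1434, 0.1309]
tool_rot: [1.375, 2.824, -0.0]
ft_force: [-0.4, -0.8, -1.0]
grip_width: 0.07
grip_force: 25.0
```

Emit:
send_rows(motion=[0,0,0,0,0,0,0,0,0,0,0,0,0,0])

```text
clock: 6.7
tcp_pos: [0.6121, -0.1433, 0.1306]
tool_rot: [-1.361, -2.831, 0.001]
ft_force: [1.0, 0.7, -0.6]
grip_width: 0.071
grip_force: 25.0
```

```bash
python3 g.py .6109 -.1437 .03 38
```

```text
('yaw 38.0 j7 0.40', array([-0.001,  0.   ,  0.011]), array([  0.5,  -1.1, 100.6]), 'clock', 6.7, 'tcp', array([ 0.6121, -0.1433,  0.1306])) 0.071
```

Emit:
send_rows(motion=[0,0,0.01,0,-1,40,0,0,0,0.01,0,-1,75,0,0,0,0.01,0,-1,95,0,0,0,0.01,0,-1,102,0,0,0,0.01,0,-1,102,0])

```text
clock: 7.2
tcp_pos: [0.6107, -0.1436, 0.0286]
tool_rot: [-1.377, -2.822, 0.002]
ft_force: [0.3, 0.2, -1.2]
grip_width: 0.073
grip_force: 25.0
```

Emit:
send_rows(motion=[0,0,0,0,0,0,0.25,0,0,0,0,0,0,0.25,0,0,0,0,0,0,0.25,0,0,0,0,0,-20,0.25,0,0,0,0,0,-60,0.25,0,0,0,0,0,-110,0.25,0,0,0,0,0,-140,0.25])

```text
clock: 7.9
tcp_pos: [0.6123, -0.1434, 0.1733]
tool_rot: [1.377, 2.82, 0.001]
ft_force: [0.4, -0.1, -0.2]
grip_width: 0.247
grip_force: 0.0
```

```bash
python3 g.py .6337 .2907 .12 10.9;  python3 - <<'E'
from h import *
i=wrist_img('w3');f=i['frame'][:,:,::-1];cv2.imwrite('pics/w3.png',f)
E
```

```text
('yaw 10.9 j7 0.42', array([0.003, 0.002, 0.472]), array([329.3, 283.7,  53. ]), 'clock', 7.9, 'tcp', array([ 0.6123, -0.1434,  0.1733])) 0.247
```

View pics/w3.png

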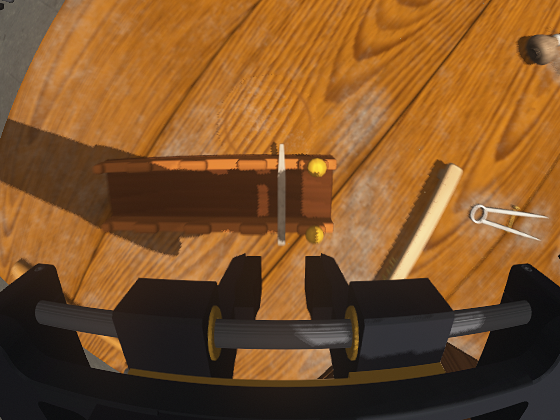

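The wrist view shows punch_95 in the notch pair next to the knobs, from (282,144) to (282,245), centred between the rails at rows 165 and 227. Next is punch_110.

Emit:
send_rows(motion=[0,0,0.472,329,284,53,0.4,0,0,0.472,329,284,53,0.4,0,0,0.472,329,284,53,0.4,0,0,0.472,329,284,53,0.4,0,0,0.472,329,284,53,0.4,0,0,0.472,329,284,53,0.4,0,0,0.472,329,284,53,0.4,0,0,0.472,329,284,53,0.4,0,0,0.472,329,284,53,0.4,0,0,0.472,329,284,53,0.4])

```text
clock: 8.95
tcp_pos: [0.6297, 0.2989, 0.1159]
tool_rot: [-1.987, -2.426, -0.004]
ft_force: [-0.2, 0.7, 0.8]
grip_width: 0.399
grip_force: 0.0
```

Emit:
send_rows(motion=[0,0,0,0,0,0,0.4,0,0,0,0,0,0,0.4])

```text
clock: 9.15
tcp_pos: [0.6334, 0.2885, 0.1154]
tool_rot: [2.003, 2.42, -0.003]
ft_force: [0.6, -1.2, 0.0]
grip_width: 0.399
grip_force: 0.0
```

```bash
cat > chk.py <<'E'
# find grey punch axis in wrist image near predicted place; args: x y axisangle len name
import sys
from h import *
x,y,ang,L=[float(q) for q in sys.argv[1:5]];i=wrist_img(sys.argv[5]);f=i['frame'];hsv=cv2.cvtColor(f,cv2.COLOR_RGB2HSV)
a=np.radians(ang);d=np.array([np.cos(a),np.sin(a)]);n=np.array([-d[1],d[0]])
o=f[:,:,::-1].copy()
for s in(-L/2,0,L/2):
    p=wproj(i,np.r_[np.array([x,y])+s*d,.0045])[0];cv2.circle(o,tuple(int(v) for v in p),4,(255,0,255),1)
v,u=np.mgrid[100:290,230:330].reshape(2,-1)
m=hsv[v,u,1]<95
P=wray(i,np.c_[u,v],.0045)[:,:2]-[x,y]
s=P@d;q=P@n;k=m&(abs(s)<L/2+.012)&(abs(q)<.016)
print('n',k.sum(),'along',s[k].min().round(4),s[k].max().round(4),'across med',np.median(q[k]).round(4),'slope',np.polyfit(s[k],q[k],1).round(4))
cv2.imwrite('pics/'+sys.argv[5]+'.png',o[80:310,180:380])
E
python3 chk.py .6337 .2907 100.9 .11 w4; python3 g.py .6337 .2907 .0015 10.9
```

```text
n 1259 along -0.0562 0.0552 across med 0.0015 slope [-0.0094  0.0017]
('yaw 10.9 j7 -0.66', array([-0.001,  0.001, -0.003]), array([  2.7,   0.8, 113.9]), 'clock', 9.2, 'tcp', array([0.6335, 0.2881, 0.1154])) 0.403
```

View pics/w4.png

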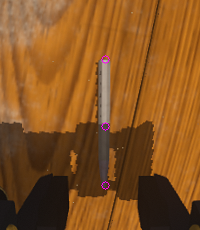

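The crop shows the punch between (105,58) and (105,185), under my markers, 111 mm long. I grasp it.

Emit:
send_rows(motion=[0,0,0,2,1,50,0.4,0,0,0,2,1,95,0.4,0,0,0,2,1,113,0.4,0,0,0,2,1,113,0.4,0,0,0,2,1,113,0,0,0,0,2,1,113,0,0,0,0,2,1,113,0,0,0,0,2,1,113,0,0,0,0,2,1,113,0], force=25)

```text
clock: 10.1
tcp_pos: [0.6334, 0.2921, 0.0023]
tool_rot: [-2.001, -2.421, 0.002]
ft_force: [-0.3, -1.4, 3.8]
grip_width: 0.096
grip_force: 25.0
```

Emit:
send_rows(motion=[0,0,0,0,0,-40,0,0,0,0,0,0,-90,0,0,0,0,0,0,-130,0,0,0,0,0,0,-130,0])

```text
clock: 10.5
tcp_pos: [0.6364, 0.2949, 0.1385]
tool_rot: [2.0, 2.419, 0.013]
ft_force: [0.7, 0.2, -1.1]
grip_width: 0.096
grip_force: 25.0
```

```bash
python3 g.py .5676 -.1776 .13 38
```

```text
('yaw 38.0 j7 -0.65', array([ 0.009, -0.002, -0.474]), array([-451.2, -156.5,    5.6]), 'clock', 10.5, 'tcp', array([0.6364, 0.2949, 0.1385])) 0.096
```

Emit:
send_rows(motion=[0,0,-0.474,-451,-156,0,0,0,0,-0.474,-451,-156,0,0,0,0,-0.474,-451,-156,0,0,0,0,-0.474,-451,-156,0,0,0,0,-0.474,-451,-156,0,0,0,0,-0.474,-451,-156,0,0,0,0,-0.474,-451,-156,0,0,0,0,-0.474,-451,-156,0,0,0,0,-0.474,-451,-156,0,0,0,0,-0.474,-451,-156,0,0])

```text
clock: 11.5
tcp_pos: [0.563, -0.1855, 0.1308]
tool_rot: [-1.383, -2.818, 0.006]
ft_force: [0.5, -0.1, -1.6]
grip_width: 0.097
grip_force: 25.0
```

Emit:
send_rows(motion=[0,0,0,0,0,0,0,0,0,0,0,0,0,0,0,0,0,0,0,0,0])

```text
clock: 11.8
tcp_pos: [0.5651, -0.1778, 0.1319]
tool_rot: [-1.372, -2.824, -0.0]
ft_force: [0.5, -0.0, -1.3]
grip_width: 0.099
grip_force: 25.0
```

```bash
python3 g.py .5676 -.1776 .028 38
```

```text
('yaw 38.0 j7 0.44', array([-0.001, -0.002,  0.003]), array([ -1.6,   2.1, 103.9]), 'clock', 11.8, 'tcp', array([ 0.5651, -0.1778,  0.1319])) 0.099
```

Emit:
send_rows(motion=[0,0,0,-2,2,40,0,0,0,0,-2,2,75,0,0,0,0,-2,2,97,0,0,0,0,-2,2,104,0,0,0,0,-2,2,104,0])

```text
clock: 12.3
tcp_pos: [0.5677, -0.1782, 0.0278]
tool_rot: [-1.372, -2.823, 0.001]
ft_force: [1.1, -0.4, 0.0]
grip_width: 0.097
grip_force: 25.0
```

Emit:
send_rows(motion=[0,0,0,0,0,0,0.25,0,0,0,0,0,0,0.25,0,0,0,0,0,0,0.25,0,0,0,0,0,-20,0.25,0,0,0,0,0,-60,0.25,0,0,0,0,0,-110,0.25,0,0,0,0,0,-140,0.25])

```text
clock: 13.0
tcp_pos: [0.5693, -0.1801, 0.1721]
tool_rot: [1.375, 2.821, -0.0]
ft_force: [1.5, -1.0, 0.6]
grip_width: 0.255
grip_force: 0.0
```

```bash
python3 g.py .4317 .3122 .12 -13.7
```

```text
('yaw -13.7 j7 0.48', array([0.002, 0.002, 0.903]), array([472.7, 194.9,  51.1]), 'clock', 13.0, 'tcp', array([ 0.5693, -0.1801,  0.1721])) 0.255
```

Emit:
send_rows(motion=[0,0,0.903,473,195,50,0.4,0,0,0.903,473,195,50,0.4,0,0,0.903,473,195,50,0.4,0,0,0.903,473,195,50,0.4,0,0,0.903,473,195,50,0.4,0,0,0.903,473,195,50,0.4,0,0,0.903,473,195,50,0.4,0,0,0.903,473,195,50,0.4,0,0,0.903,473,195,50,0.4,0,0,0.903,473,195,50,0.4])

```text
clock: 14.0
tcp_pos: [0.4364, 0.2903, 0.1211]
tool_rot: [-2.471, -1.94, 0.0]
ft_force: [0.2, 0.5, 0.2]
grip_width: 0.404
grip_force: 0.0
```

```bash
python3 g.py .4317 .3122 .12 -13.7
```

```text
('yaw -13.7 j7 -1.30', array([-0.   ,  0.   , -0.001]), array([20.1, -9.8,  1.1]), 'clock', 14.0, 'tcp', array([0.4364, 0.2903, 0.1211])) 0.404
```

Emit:
send_rows(motion=[0,0,0,14,-6,0,0.4,0,0,0,14,-6,0,0.4,0,0,0,14,-6,0,0.4])

```text
clock: 14.3
tcp_pos: [0.435, 0.302, 0.1207]
tool_rot: [2.471, 1.939, -0.003]
ft_force: [0.3, -0.1, 0.5]
grip_width: 0.398
grip_force: 0.0
```

```bash
python3 chk.py .4317 .3122 76.2 .125 w5; python3 g.py .4317 .3122 .0015 -13.8
```

```text
n 1402 along -0.0605 0.0665 across med 0.0 slope [-0.0052  0.0002]
('yaw -13.8 j7 -1.32', array([-0.001,  0.002, -0.001]), array([ 10. ,  -6.1, 119.1]), 'clock', 14.35, 'tcp', array([0.4354, 0.3012, 0.1206])) 0.401
```

View pics/w5.png

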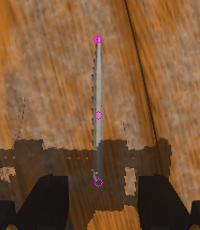

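The crop shows the punch between (98,40) and (98,182), lined up with my markers and about 126 mm long. I grasp it.

Emit:
send_rows(motion=[0,0,0,10,-6,40,0.4,0,0,0,10,-6,85,0.4,0,0,0,10,-6,110,0.4,0,0,0,10,-6,118,0.4,0,0,0,10,-6,118,0.4,0,0,0,10,-6,118,0,0,0,0,10,-6,118,0,0,0,0,10,-6,118,0,0,0,0,10,-6,118,0,0,0,0,10,-6,118,0], force=25)

```text
clock: 15.35
tcp_pos: [0.4315, 0.3144, 0.0032]
tool_rot: [-2.471, -1.94, 0.001]
ft_force: [-0.3, -0.5, 6.4]
grip_width: 0.086
grip_force: 25.0
```

Emit:
send_rows(motion=[0,0,0,0,0,-40,0,0,0,0,0,0,-90,0,0,0,0,0,0,-130,0,0,0,0,0,0,-130,0,0,0,0,0,0,-130,0])

```text
clock: 15.85
tcp_pos: [0.4313, 0.3145, 0.133]
tool_rot: [-2.471, -1.94, 0.0]
ft_force: [-0.9, -0.1, -0.9]
grip_width: 0.085
grip_force: 25.0
```

```bash
python3 g.py .5242 -.2114 .13 38
```

```text
('yaw 38.0 j7 -1.33', array([-0.   , -0.   , -0.903]), array([-488.8,  215.2,    3. ]), 'clock', 15.85, 'tcp', array([0.4313, 0.3145, 0.133 ])) 0.085
```

Emit:
send_rows(motion=[0,0,-0.903,-489,215,0,0,0,0,-0.903,-489,215,0,0,0,0,-0.903,-489,215,0,0,0,0,-0.903,-489,215,0,0,0,0,-0.903,-489,215,0,0,0,0,-0.903,-489,215,0,0,0,0,-0.903,-489,215,0,0,0,0,-0.903,-489,215,0,0,0,0,-0.903,-489,215,0,0,0,0,-0.903,-489,215,0,0])

```text
clock: 16.85
tcp_pos: [0.5149, -0.1699, 0.1307]
tool_rot: [-1.375, -2.82, 0.002]
ft_force: [0.4, 0.2, -0.6]
grip_width: 0.091
grip_force: 25.0
```

```bash
python3 g.py .5242 -.2114 .13 38
```

```text
('yaw 38.0 j7 0.42', array([-0.003, -0.003,  0.   ]), array([-38.4, -18.2,   0.7]), 'clock', 16.85, 'tcp', array([ 0.5149, -0.1699,  0.1307])) 0.091
```

Emit:
send_rows(motion=[0,0,0,-28,-13,0,0,0,0,0,-28,-13,0,0,0,0,0,-28,-13,0,0,0,0,0,-28,-13,0,0])

```text
clock: 17.25
tcp_pos: [0.5225, -0.1961, 0.1316]
tool_rot: [-1.372, -2.822, 0.0]
ft_force: [-0.2, 0.3, -1.6]
grip_width: 0.082
grip_force: 25.0
```

```bash
python3 g.py .5242 -.2114 .0275 38
```

```text
('yaw 38.0 j7 0.47', array([-0.002, -0.003,  0.003]), array([-13.4,  -8. , 104.1]), 'clock', 17.25, 'tcp', array([ 0.5225, -0.1961,  0.1316])) 0.082
```

Emit:
send_rows(motion=[0,0,0,-13,-8,10,0,0,0,0,-13,-8,40,0,0,0,0,-13,-8,80,0,0,0,0,-13,-8,90,0,0,0,0,-13,-8,90,0])

```text
clock: 17.75
tcp_pos: [0.5236, -0.2128, 0.0411]
tool_rot: [-1.373, -2.82, 0.002]
ft_force: [-0.8, 1.1, 0.1]
grip_width: 0.089
grip_force: 25.0
```

```bash
python3 g.py .5242 -.2114 .0275 38
```

```text
('yaw 38.0 j7 0.41', array([-0.003, -0.004,  0.001]), array([ 0.6,  1.4, 13.6]), 'clock', 17.75, 'tcp', array([ 0.5236, -0.2128,  0.0411])) 0.089
```

Emit:
send_rows(motion=[0,0,0,0,1,13,0,0,0,0,0,1,14,0,0,0,0,0,1,14,0.25,0,0,0,0,1,14,0.25,0,0,0,0,1,14,0.25,0,0,0,0,1,-5,0.25,0,0,0,0,1,-50,0.25,0,0,0,0,1,-100,0.25,0,0,0,0,1,-130,0.25])

```text
clock: 18.65
tcp_pos: [0.5273, -0.2124, 0.1777]
tool_rot: [1.374, 2.821, -0.001]
ft_force: [0.1, 0.3, 0.4]
grip_width: 0.252
grip_force: 0.0
```

```bash
python3 g.py .4348 .1035 .12 -57.5;python3 g.py .4348 .1035 .12 57.5
```

```text
('yaw -57.5 j7 0.53', array([3.000e-03, 1.000e-03, 1.668e+00]), array([305.9, 121.9,  56.8]), 'clock', 18.65, 'tcp', array([ 0.5273, -0.2124,  0.1777])) 0.252
('yaw 57.5 j7 0.53', array([ 0.001,  0.003, -0.339]), array([305.9, 121.9,  56.8]), 'clock', 18.65, 'tcp', array([ 0.5273, -0.2124,  0.1777])) 0.252
```

Emit:
send_rows(motion=[0,0,1.668,306,122,56,0.4,0,0,1.668,306,122,56,0.4,0,0,1.668,306,122,56,0.4,0,0,1.668,306,122,56,0.4,0,0,1.668,306,122,56,0.4,0,0,1.668,306,122,56,0.4,0,0,1.668,306,122,56,0.4,0,0,1.668,306,122,56,0.4,0,0,1.668,306,122,56,0.4,0,0,1.668,306,122,56,0.4])

```text
clock: 19.65
tcp_pos: [0.4334, 0.1047, 0.118]
tool_rot: [-2.886, -1.24, 0.0]
ft_force: [-0.1, -1.1, -0.3]
grip_width: 0.396
grip_force: 0.0
```

Emit:
send_rows(motion=[0,0,0,0,0,0,0.4,0,0,0,0,0,0,0.4])

```text
clock: 19.85
tcp_pos: [0.4337, 0.1037, 0.1175]
tool_rot: [2.881, 1.252, -0.001]
ft_force: [-0.0, 0.2, -0.1]
grip_width: 0.397
grip_force: 0.0
```

```bash
python3 g.py .4348 .1035 .12 -57.5
```

```text
('yaw -57.5 j7 -1.41', array([0.   , 0.001, 0.253]), array([ 0.6,  1. , -2.5]), 'clock', 19.85, 'tcp', array([0.4337, 0.1037, 0.1175])) 0.397
```

Emit:
send_rows(motion=[0,0,0.13,1,1,0,0.4,0,0,0.253,1,1,0,0.4,0,0,0.253,1,1,0,0.4,0,0,0.253,1,1,0,0.4])

```text
clock: 20.25
tcp_pos: [0.4348, 0.1035, 0.1169]
tool_rot: [-3.016, -0.88, 0.002]
ft_force: [0.3, -0.4, -0.2]
grip_width: 0.399
grip_force: 0.0
```

```bash
python3 chk.py .4348 .1035 -147.5 .150 w6; python3 g.py .4348 .1035 .0015 -57.5
```

```text
n 1525 along -0.0731 0.0773 across med -0.001 slope [-0.0038 -0.0007]
('yaw -57.5 j7 -1.62', array([-0.001,  0.001, -0.   ]), array([1.000e-01, 1.000e-01, 1.153e+02]), 'clock', 20.3, 'tcp', array([0.4348, 0.1035, 0.1168])) 0.398
```

View pics/w6.png

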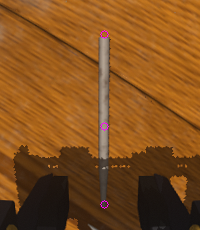

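The crop shows the punch from about (105,37) to (104,204), within 2 mm of my markers and 150 mm long. I grasp it.

Emit:
send_rows(motion=[0,0,0,-2,0,40,0.4,0,0,0,-2,0,85,0.4,0,0,0,-2,0,109,0.4,0,0,0,-2,0,115,0.4,0,0,0,-2,0,115,0,0,0,0,-2,0,115,0,0,0,0,-2,0,115,0,0,0,0,-2,0,115,0,0,0,0,-2,0,115,0,0,0,0,-2,0,115,0], force=25)

```text
clock: 21.3
tcp_pos: [0.4334, 0.1025, 0.0022]
tool_rot: [3.018, 0.872, -0.001]
ft_force: [-0.4, -0.2, 5.4]
grip_width: 0.084
grip_force: 25.0
```

Emit:
send_rows(motion=[0,0,0,0,0,-40,0,0,0,0,0,0,-90,0,0,0,0,0,0,-130,0,0,0,0,0,0,-130,0,0,0,0,0,0,-130,0])

```text
clock: 21.8
tcp_pos: [0.4334, 0.1022, 0.1321]
tool_rot: [3.018, 0.871, -0.0]
ft_force: [-0.4, -0.7, -0.6]
grip_width: 0.088
grip_force: 25.0
```

```bash
python3 g.py .4809 -.2453 .13 38
```

```text
('yaw 38.0 j7 -1.62', array([ 0.000e+00,  1.000e-03, -1.672e+00]), array([-145. ,  319.3,    2.3]), 'clock', 21.8, 'tcp', array([0.4334, 0.1022, 0.1321])) 0.088
```

Emit:
send_rows(motion=[0,0,-1.672,-145,319,0,0,0,0,-1.672,-145,319,0,0,0,0,-1.672,-145,319,0,0,0,0,-1.672,-145,319,0,0,0,0,-1.672,-145,319,0,0,0,0,-1.672,-145,319,0,0,0,0,-1.672,-145,319,0,0,0,0,-1.672,-145,319,0,0,0,0,-1.672,-145,319,0,0,0,0,-1.672,-145,319,0,0])

```text
clock: 22.8
tcp_pos: [0.4791, -0.2452, 0.1293]
tool_rot: [-1.707, -2.631, 0.002]
ft_force: [0.2, 0.1, -1.3]
grip_width: 0.085
grip_force: 25.0
```

Emit:
send_rows(motion=[0,0,0,0,0,0,0,0,0,0,0,0,0,0])

```text
clock: 23.0
tcp_pos: [0.4797, -0.244, 0.1303]
tool_rot: [-1.718, -2.626, 0.001]
ft_force: [-0.7, 0.4, -0.6]
grip_width: 0.081
grip_force: 25.0
```

```bash
python3 g.py .4809 -.2453 .13 38
```

```text
('yaw 38.0 j7 0.35', array([-0.003, -0.003, -0.251]), array([-1.7,  0.6,  0.3]), 'clock', 23.0, 'tcp', array([ 0.4797, -0.244 ,  0.1303])) 0.081
```

Emit:
send_rows(motion=[0,0,-0.13,-2,1,0,0,0,0,-0.251,-2,1,0,0,0,0,-0.251,-2,1,0,0,0,0,-0.251,-2,1,40,0,0,0,-0.251,-2,1,75,0,0,0,-0.251,-2,1,88,0,0,0,-0.251,-2,1,88,0])

```text
clock: 23.7
tcp_pos: [0.481, -0.2453, 0.0423]
tool_rot: [-1.373, -2.82, 0.002]
ft_force: [-0.4, -0.4, -0.9]
grip_width: 0.083
grip_force: 25.0
```

```bash
python3 g.py .4809 -.2453 .0275 38
```

```text
('yaw 38.0 j7 0.47', array([-0.003, -0.004,  0.001]), array([-0. , -0. , 14.8]), 'clock', 23.7, 'tcp', array([ 0.481 , -0.2453,  0.0423])) 0.083
```

Placing it, retreating, and moving back a bit so the wrist camera can check the result.

Emit:
send_rows(motion=[0,0,0,0,0,13,0,0,0,0,0,0,15,0,0,0,0,0,0,15,0.25,0,0,0,0,0,15,0.25,0,0,0,0,0,15,0.25,0,0,0,0,0,-5,0.25,0,0,0,0,0,-50,0.25,0,0,0,0,0,-100,0.25,0,0,0,0,40,-140,0.25,0,0,0,0,80,-160,0.25])

```text
clock: 24.7
tcp_pos: [0.5451, -0.199, 0.2065]
tool_rot: [1.378, 2.821, -0.004]
ft_force: [1.6, -1.9, -0.3]
grip_width: 0.247
grip_force: 0.0
```

Emit:
send_rows(motion=[0,0,0,0,0,0,0.25,0,0,0,0,0,0,0.25,0,0,0,0,0,0,0.25])

```text
clock: 25.0
tcp_pos: [0.5434, -0.198, 0.2023]
tool_rot: [-1.373, -2.823, 0.004]
ft_force: [-0.6, -0.2, -0.2]
grip_width: 0.251
grip_force: 0.0
```

```bash
python3 - <<'E'
from h import *
i=wrist_img('w7');f=i['frame'][:,:,::-1].copy()
C=np.array([.5459,-.1945]);a=np.radians(218);x=np.array([np.cos(a),np.sin(a)]);y=np.array([-x[1],x[0]])
for px in(-.0825,-.0275,.0275,.0825):
    p=wproj(i,np.r_[C+px*x,.0285])[0];cv2.circle(f,tuple(int(v) for v in p),4,(255,0,255),1)
cv2.imwrite('pics/w7.png',f)
E
```

```text
(no output)
```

View pics/w7.png

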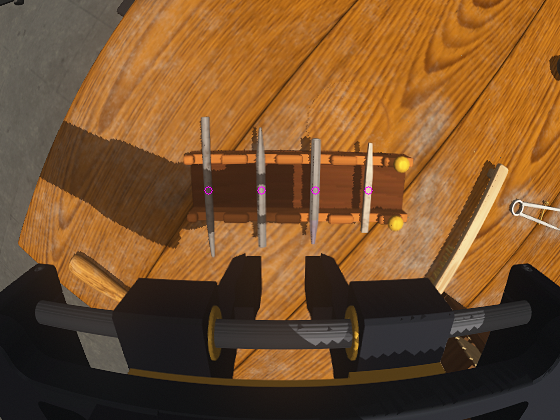

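All four punches lie across both rails at their notch centres: 95 at (368,190), 110 at (315,190), 125 at (261,190) and 150 at (209,188). The shortest is next to the knobs, and the gripper is clear.

```bash
python3 -c "
from station import *
print(sign_off())"
```

```text
the job is handed in; nothing more can be done
None
```

I laid all four punches across the rest in order of length, with the shortest at the knob end, and handed the job in at about 25 s; a last wrist view showed each one centred on both rails, but sign-off returned no verdict, and I took no final picture of the loupe, though the arm never went near it.

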